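# Dial in the last colour, open the padlock and hold it up

## Robot

A 7-joint arm with a two-finger parallel gripper is mounted at the origin on the work surface. World frame = base frame: x ahead of the robot, y to its left, z up, the work surface at z = 0. Lengths are in m, angles in rad, forces in N, time in s.
With the tool pointing down it reaches from about 0.425 to 0.925 m from the base axis. Payload 6.8 kg.
Tool frame: the origin (TCP) lies on the centre line of the jaws, within the pads' length; the fingertips stand 17 mm ahead of it and the grasp point (between the pads) lies 2 mm behind it; z points along the fingers, x is the direction in which the jaws open and shut, and the axes are right-handed (so a half turn about z gives the same grasp; the last joint's range is limited). The gripper opens to 85 mm and grips with 20 to 120 N. Pads are 22 mm wide; open, the fingers measure 114 mm over their backs; the gripper's body (76 mm by 85 mm) begins 54 mm behind the grasp point. The pads swing forward as they close: fully open they stand 13 mm farther back than shut.
Start: joints at [-1.383, 0.477, 0.022, 1.555, -0.011, 1.109, -0.083], TCP at [0.197, 0.646, 0.248] pointing down, gripper open.
Joint ranges: [-2.96, 2.96], [-0.34, 2.1], [-1.41, 1.46], [0.24, 2.44], [-1.37, 4.51], [0.17, 1.92], [-2.96, 2.96]. Speed limits (rad/s): [2.39, 2.39, 3.14, 3.14, 3.14, 3.14, 3.14].

## Interface

Orientations are given as a rotation vector (axis times angle).
In Python, from bench import r gives the robot as it stands.
- The arm moves only by the tool arm_command, never from a script. Its argument "increments" is a list of rows, each a list of 3 entries, a list of its own where there are three numbers: the shift along the world's x, y, z in m, then the turn, a rotation vector about the world's x, y, z in rad, then the opening in per cent of the stroke, from 0 (shut) to 100 (fully open). A call has 1 to 10 rows; each row is the pose to reach, as a shift and turn from the pose commanded when the call began; what a row does not reach only later rows make up. A row lasts 1/10 s, in which the tool goes at most 50 mm and 8.59 degrees, less where a joint would pass 70% of its speed; a pose out of reach is approached as far as the arm can. A call with a gripper value outside its range is refused whole. The fingers move at their own pace and stop on an object; "newtons" is the grip in N (left out, the last holds). Time passes only in rows, so rows that repeat a pose let the fingers close. It gives the time, the measured TCP pose, the force and the opening at its end, in the units of the state.
- r.get_obs(): the state, without advancing time (a new reading comes with each control period).
- r.grab_frame(name): name is "scene" or "top"; returns the picture (384x512x3 uint8, blue, green, red); there is no depth.
- r.camera_model(name): a dict with "camera_matrix" (3x3 intrinsics, pixels), "D" ([k1, k2, p1, p2, k3] as OpenCV has them; the pictures are not rectified), "camera_from_world" (4x4, takes a point from world to camera coordinates). Camera axes: x right, y down, z forward; pixel columns grow to the right and rows downward; lengths in m; the calibration is good to about 2 mm. A picture is of the moment at which its call begins. camera_model takes no time and is no camera call.
- r.hand_in(): hands the job in, once; it reports no verdict.
The state is a dict: "clock": time; "joints": joint angles; "qvel": joint speeds; "tau": joint torques, N m; "tcp_pos": TCP position; "orientation": TCP orientation; "contact_force": force on the tool from outside, world axes, zero at the start; "moment": the same for the moment, N m; "grip_width": finger opening in m.
Only numpy, scipy, OpenCV 4.12 (cv2) and the standard library are available. Lean on these libraries where they do the work, as an engineer would, in place of code of your own. Each camera call takes 0.05 s, during which the arm holds its last target. There are 200 camera calls.

## Task

The parts case on the prosthetics bench is locked, and all but the last colour of the padlock's code is dialled in: turn the dial until its white pointer clicks into the notch at the blue dot, pull the lock so that the shackle draws fully open, and take it off the hasp's staple. Then show it: hold the open lock still in the gripper, dial side up and roughly level, with its underside at least 10 cm above the case, and finish while holding it there. Leave everything else on the case and the bench where it is.

Things in the scene. Friction and masses are not known exactly. Their poses are not given: they have to be found in the camera images.
- case: the locked steel component case, grey, 240 (its x) by 320 (its y) by 90 mm high, fixed to the bench; origin at the centre of its underside; the deck with the lock is on its near (-x) side, the lid leaf hinges at its far edge
- seat (a point): middle of the padlock's seat on the case: a 3 mm plate, top 93 mm above the bench, with two fixed lips 9 mm above it along the padlock's sides (2 mm play each side), which leave the lock free to slide along its x and to be lifted
- staple (a point): the hasp's staple on the case: an arch of 6 mm round bar standing across the shackle, one post at this point inside the shackle, the other 30 mm from it along the case's +y, outside the leg on the lock's +y side; the arch's top is 33 mm and its underside 27 mm above the case's top. This point is at the height of the shackle bar, 17 mm above the case's top
- padlock: the dial padlock (about 0.4 kg), a steel block 64 (its x) by 60 (its y) by 28 mm thick, lying dial up on its seat, its underside 93 mm above the bench. Origin at the centre of its underside; its x axis points along the shackle, away from the robot, z up. At the start the staple stands 42 to 47 mm from its origin along its x
- dial (a joint): turn of the dial (rad), counter-clockwise from above positive, 0 with its white pointer at blue; endless. It clicks into eight notches, one at each dot, pi/4 apart; 0.05 to 0.08 Nm takes it over a click, and let go it falls into the nearest notch. It starts one to three clicks counter-clockwise of blue (at white, purple or yellow)
- dial_knob (a point): middle of the dial's grip, on the padlock's own z axis, 39.5 mm above its underside: a black fluted knob 29 mm across, from 31.5 to 48 mm above the padlock's underside, over a black flange 42 mm across (top 31.8 mm above the underside) and the padlock's face (28 mm). The whole lock can be pulled and carried by it
- pointer (a point): outer end of the dial's white pointer line, on the flange's edge, 20.5 mm from the dial's axis
- blue_dot (a point): the blue dot, one of eight 7 mm coloured dots on the padlock's face round the dial, 25 mm from its axis, on the side away from the shackle; clockwise from the shackle side: red, yellow, purple, white, blue, orange, green, black
- shackle (a joint): how far the shackle is drawn out of the padlock (m): 0 shut, 0.024 fully open; 3 N of friction keeps it where it is. It draws out only while the pointer is in the notch at blue, else it stops after 1 mm. When the lock is pulled towards its -x, the staple meets the bow after 13 to 18 mm and then draws the shackle out; the fully open lock cannot go further back
- shackle_bow (a point): middle of the shackle's bow (8 mm round bar, legs 34 mm apart between centres), 67 mm from the padlock's origin along its x when shut, 91 mm when open, 14 mm above its underside; the bow's inside is 4 mm nearer the origin
- open_gap (a point): a point on the padlock 41 mm from its origin along its x, 14 mm above its underside, level with the middle of the 18 mm gap that stands between the body and the tip of the free (+y) leg when the shackle is fully open (the -y leg stays in the body). With the fully open lock moved forward until this point is at the staple, about 43 mm from fully back, the lock lifts straight up off it
- adapter: bystander: aluminium pyramid adapter for a leg prosthesis, 48 mm wide, 29 mm high, on the case; origin at its underside's centre
- tube_clamp: bystander: dark steel tube clamp, a 42 mm ring with a screw lug, 32 mm high, on the case; origin at its underside's centre
- screwdriver: bystander: red screwdriver, 170 mm long, lying on the case; origin at its underside's centre
- glue: bystander: white glue bottle with a blue cap, 52 mm wide, 140 mm high, on the bench; origin at its underside's centre
- tape: bystander: roll of tape, 96 mm across, 25 mm high, on the bench; origin at its underside's centre
- wrench: bystander: steel open-ended wrench, 150 mm long, lying on the bench; origin at its underside's centre
- mouse: bystander: black computer mouse, 105 by 60 by 32 mm, on the bench; origin at its underside's centre

How it is judged:
By the outcome, as a careful person would: the job done as asked, in the order asked, and still so for the second after the job is handed in, while the arm keeps its last pose, push and grip.
It also fails if it takes over 58 s, if anything falls off the work surface, if the arm or the gripper's body presses on something with over 40 N, if the wrist force passes 120 N, or if a joint passes its speed limit or range.

## Working session

There is one attempt and no reset: what is moved stays moved. The work goes in short steps, Python scripts to look and compute and a tool call to move; the robot and the scene stay as the last step left them, time stands still between calls to the robot, and variables do not carry over. Pictures are saved under pics/ and viewed, about 8 in all and at most 12, crops included, and the job is handed in when it is done.

Besides the shell and the picture viewer there is one more tool, called after "Request:" by a JSON object that holds its "api" and its "payload", one argument or row to a line. arm_command: Moves the arm, as the interface text tells. Its arguments: {"type":"object","properties":{"increments":{"type":"array","items":{"type":"array"}},"newtons":{"type":"number"}},"required":["increments"]}

```bash
mkdir -p pics
python3 - <<'E'
from bench import r
import cv2,numpy as np
for n in("scene","top"):
    f=r.grab_frame(n); cv2.imwrite(f"pics/{n}0.png",f)
    m=r.camera_model(n); print(n,np.round(m["camera_matrix"],1).tolist(),np.round(m["D"],3),np.round(m["camera_from_world"],3).tolist())
a=cv2.imread("pics/scene0.png");b=cv2.imread("pics/top0.png")
print(r.get_obs())
E
```

```text
scene [[466.1, 0.0, 248.5], [0.0, 466.1, 190.7], [0.0, 0.0, 1.0]] [-0.154  0.     0.     0.     0.   ] [[-0.518, 0.856, 0.007, 0.312], [0.74, 0.452, -0.499, -0.38], [-0.43, -0.253, -0.867, 1.647], [0.0, 0.0, 0.0, 1.0]]
top [[495.6, 0.0, 258.4], [0.0, 495.6, 194.2], [0.0, 0.0, 1.0]] [-0.056  0.     0.     0.     0.   ] [[-0.011, -1.0, 0.001, -0.001], [-0.993, 0.011, -0.12, 0.588], [0.12, -0.002, -0.993, 1.459], [0.0, 0.0, 0.0, 1.0]]
{'clock': 0.1, 'joints': array([-1.3830785 ,  0.47770238,  0.0223813 ,  1.55635064, -0.01147508,
        1.10931125, -0.08308586]), 'qvel': array([-0.00119922, -0.0025407 ,  0.0011774 , -0.00211468,  0.000863  ,
       -0.00087017, -0.00046416]), 'tau': array([ 4.19596981e-03, -5.97764325e+01,  1.61360085e+00, -2.81958461e+01,
        1.28580045e-02,  4.95609143e-03,  6.88045503e-06]), 'tcp_pos': array([0.19666778, 0.64518368, 0.2474346 ]), 'orientation': array([ 2.52366519e+00,  1.86917034e+00, -1.91504650e-03]), 'contact_force': array([-0.38501049, -0.63959105, -0.22984683]), 'moment': array([-0.00631805,  0.03225142,  0.03076437]), 'grip_width': 0.08571296919202036}
```

View pics/top0.png

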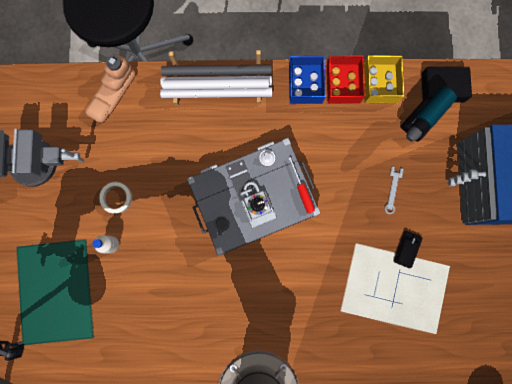

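View pics/scene0.png

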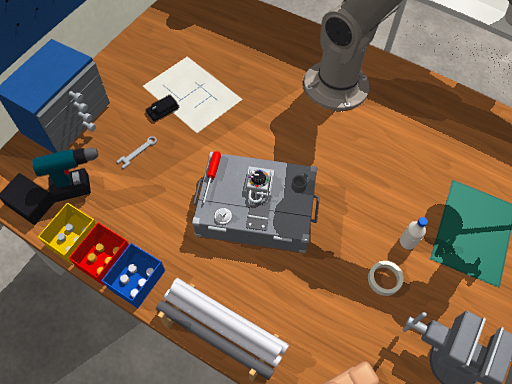

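The top view shows the case around (255,195) with the lock at about (257,203), and the scene view shows the lock at (260,180). The arm is out of both views. I'll enlarge both crops.

Run:
```python
import cv2,numpy as np
a=cv2.imread("pics/top0.png")[165:235,215:305];b=cv2.imread("pics/scene0.png")[150:220,215:305]
o=[]
for i,(u0,v0) in((a,(215,165)),(b,(215,150))):
    j=cv2.resize(i,None,fx=8,fy=8,interpolation=cv2.INTER_CUBIC)
    for k in range(0,90,10):cv2.putText(j,str(u0+k),(k*8,8),0,.35,(0,255,255));cv2.line(j,(k*8+4,10),(k*8+4,16),(0,255,255))
    for k in range(0,70,10):cv2.putText(j,str(v0+k),(0,k*8+8),0,.35,(0,255,0));cv2.line(j,(26,k*8+4),(32,k*8+4),(0,255,0))
    o.append(j)
cv2.imwrite("pics/topc.png",o[0]);cv2.imwrite("pics/scenec.png",o[1])
```

```text
(no output)
```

View pics/topc.png

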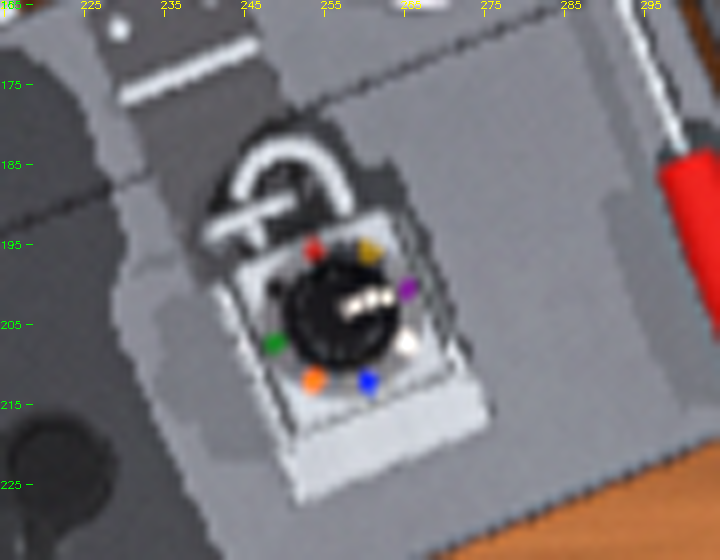

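View pics/scenec.png

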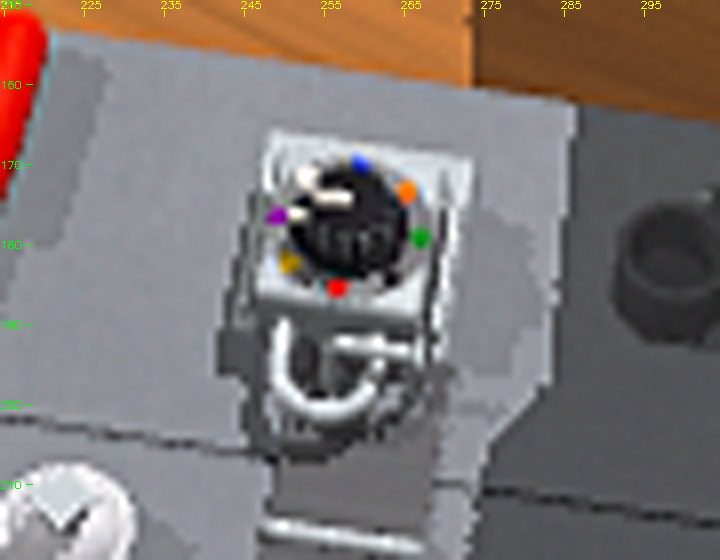

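Top crop: the pointer end is at (390,297), beside the purple dot, so the dial is 2 clicks counter-clockwise of blue. The scene crop agrees, with the pointer at (285,215) by purple. Next I'll fit the lock pose from the dots in both views.

```bash
cat > loc.py <<'E'
from bench import r
import cv2,numpy as np
from scipy.optimize import least_squares
def proj(n,P):
    m=r.camera_model(n);T=m["camera_from_world"]
    return cv2.projectPoints(np.asarray(P,float),cv2.Rodrigues(T[:3,:3])[0],T[:3,3],m["camera_matrix"],m["D"])[0][:,0]
E
python3 - <<'E'
from loc import *
# clockwise from shackle side: red,yellow,purple,white,blue,orange,green
top=np.array([(313,250),(369,251),(407,289),(407,343),(368,382),(314,381),(275,343)])
sc=np.array([(337,288),(289,262),(278,216),(307,178),(360,163),(407,191),(420,238)])
c=lambda p,o:(p+.5)/8-.5+o
pt=c(top,(215,165));ps=c(sc,(215,150))
def dots(q):
    a=q[2]-np.arange(7)*np.pi/4
    return np.c_[q[0]+.025*np.cos(a),q[1]+.025*np.sin(a),np.full(7,.121)]
for use in("top","scene","both"):
    f=lambda q:np.r_[((proj("top",dots(q))-pt).ravel() if use!="scene" else []),((proj("scene",dots(q))-ps).ravel() if use!="top" else [])]
    s=least_squares(f,[.55,0,.35],x_scale=[.01,.01,.1]);print(use,s.x,np.sqrt(s.fun@s.fun/len(s.fun)))
E
```

```text
top [ 0.54959817 -0.00371374  0.37998485] 0.08583197894858915
scene [ 0.54889939 -0.00251824  0.37412248] 0.16757330776473717
both [ 0.54924653 -0.0031082   0.37730981] 0.22097021513268494
```

Lock at (0.5495, -0.0033), yaw 0.378. Next I'll move above it.

Request:
{"api": "arm_command", "payload": {
  "increments": [
    [[0.025, -0.044, 0], [0, 0, 0.05], 65],
    [[0.048, -0.088, 0], [0, 0, 0.1], 65],
    [[0.072, -0.132, 0], [0, 0, 0.15], 65],
    [[0.096, -0.176, 0], [0, 0, 0.2], 65],
    [[0.12, -0.22, 0], [0, 0, 0.25], 65],
    [[0.144, -0.264, 0], [0, 0, 0.3], 65],
    [[0.168, -0.308, 0], [0, 0, 0.35], 65],
    [[0.18, -0.33, 0], [0, 0, 0.38], 65],
    [[0.18, -0.33, 0], [0, 0, 0.38], 65]
  ],
  "newtons": 60
}}

```text
clock: 1.0
tcp_pos: [0.3789, 0.3112, 0.2482]
orientation: [2.133, 2.305, -0.002]
contact_force: [-0.5, 0.1, 0.3]
grip_width: 0.0558
```

Request:
{"api": "arm_command", "payload": {
  "increments": [
    [[0.021, -0.04, 0], [0, 0, 0.04], 65],
    [[0.042, -0.08, 0], [0, 0, 0.08], 65],
    [[0.064, -0.12, 0], [0, 0, 0.12], 65],
    [[0.085, -0.16, 0], [0, 0, 0.16], 65],
    [[0.107, -0.2, 0], [0, 0, 0.2], 65],
    [[0.128, -0.24, 0], [0, 0, 0.24], 65],
    [[0.15, -0.28, 0], [0, 0, 0.28], 65],
    [[0.171, -0.3145, 0], [0, 0, 0.301], 65],
    [[0.171, -0.3145, 0], [0, 0, 0.301], 65],
    [[0.171, -0.3145, 0], [0, 0, 0.301], 65]
  ]
}}

```text
clock: 2.0
tcp_pos: [0.5478, 0.0014, 0.2478]
orientation: [-1.757, -2.604, 0.001]
contact_force: [0.0, 0.2, 0.2]
grip_width: 0.0553
```

Run:
```python
from loc import *
o=r.get_obs();print(o["joints"].round(3),o["tcp_pos"],o["orientation"],2*np.arctan2(o["orientation"][1],o["orientation"][0]))
```

```text
[-0.363  0.273  0.299  1.878 -0.094  1.005  1.93 ] [0.54784776 0.00142619 0.24778649] [-1.75661403e+00 -2.60359568e+00  7.20502823e-04] -4.328662858295443
```

Request:
{"api": "arm_command", "payload": {
  "increments": [
    [[0, 0, -0.02], [0, 0, 0], 65],
    [[0, 0, -0.05], [0, 0, 0], 65],
    [[0, 0, -0.07], [0, 0, 0], 65],
    [[0, 0, -0.07], [0, 0, 0], 65],
    [[0, 0, -0.07], [0, 0, 0], 65]
  ]
}}

```text
clock: 2.5
tcp_pos: [0.5475, 0.0029, 0.1785]
orientation: [-1.752, -2.607, -0.0]
contact_force: [0.5, 0.2, 0.5]
grip_width: 0.0557
```

Request:
{"api": "arm_command", "payload": {
  "increments": [
    [[0.002, -0.0062, 0], [0, 0, -0.009], 65],
    [[0.002, -0.0062, 0], [0, 0, -0.009], 65],
    [[0.002, -0.0062, -0.015], [0, 0, -0.009], 65],
    [[0.002, -0.0062, -0.03], [0, 0, -0.009], 65],
    [[0.002, -0.0062, -0.0345], [0, 0, -0.009], 65],
    [[0.002, -0.0062, -0.0345], [0, 0, -0.009], 65]
  ]
}}

```text
clock: 3.1
tcp_pos: [0.5497, -0.0051, 0.1438]
orientation: [-1.767, -2.597, 0.001]
contact_force: [0.3, 0.4, -0.1]
grip_width: 0.0556
```

Run:
```python
from loc import *
o=r.get_obs();print(o["tcp_pos"],2*np.arctan2(o["orientation"][1],o["orientation"][0])%6.283,o["contact_force"])
o=[]
for n,u,v in(("top",215,165),("scene",215,140)):
    o.append(cv2.resize(r.grab_frame(n)[v:v+70,u:u+90],None,fx=4.4,fy=6,interpolation=2))
cv2.imwrite("pics/g1.png",np.hstack(o))
```

```text
[ 0.54966686 -0.00512271  0.14384131] 1.946508535019757 [ 0.32362767  0.40899418 -0.13981852]
```

View pics/g1.png

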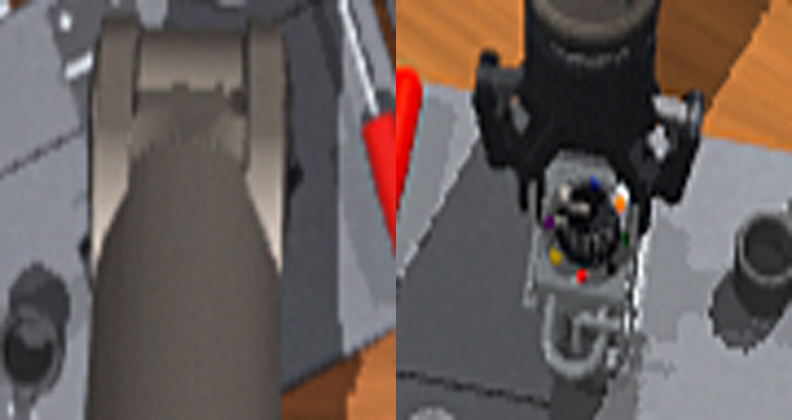

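The fingers straddle the knob, with the dots and shackle still visible in the right half. I'll nudge +1.5 mm in y and close.

Request:
{"api": "arm_command", "payload": {
  "increments": [
    [[0, 0.0015, 0], [0, 0, 0], 65],
    [[0, 0.0015, 0], [0, 0, 0], 0],
    [[0, 0.0015, 0], [0, 0, 0], 0],
    [[0, 0.0015, 0], [0, 0, 0], 0],
    [[0, 0.0015, 0], [0, 0, 0], 0],
    [[0, 0.0015, 0], [0, 0, 0], 0]
  ],
  "newtons": 60
}}

```text
clock: 3.8
tcp_pos: [0.5499, -0.0031, 0.1446]
orientation: [-1.767, -2.598, -0.001]
contact_force: [-2.3, 1.2, 4.7]
grip_width: 0.0263
```

Request:
{"api": "arm_command", "payload": {
  "increments": [
    [[0, 0, 0], [0, 0, -0.12], 0],
    [[0, 0, 0], [0, 0, -0.24], 0],
    [[0, 0, 0], [0, 0, -0.36], 0],
    [[0, 0, 0], [0, 0, -0.48], 0],
    [[0, 0, 0], [0, 0, -0.6], 0],
    [[0, 0, 0], [0, 0, -0.72], 0],
    [[0, 0, 0], [0, 0, -0.84], 0],
    [[0, 0, 0], [0, 0, -0.96], 0],
    [[0, 0, 0], [0, 0, -1.08], 0],
    [[0, 0, 0], [0, 0, -1.08], 0]
  ]
}}

```text
clock: 4.8
tcp_pos: [0.5499, -0.0035, 0.1446]
orientation: [-2.853, -1.315, -0.0]
contact_force: [-2.1, -0.2, 6.6]
grip_width: 0.0266
```

Request:
{"api": "arm_command", "payload": {
  "increments": [
    [[0, 0, 0], [0, 0, -0.12], 0],
    [[0, 0, 0], [0, 0, -0.24], 0],
    [[0, 0, 0], [0, 0, -0.36], 0],
    [[0, 0, 0], [0, 0, -0.48], 0],
    [[0, 0, 0], [0, 0, -0.49], 0],
    [[0, 0, 0], [0, 0, -0.49], 0]
  ]
}}

```text
clock: 5.4
tcp_pos: [0.5497, -0.0036, 0.1446]
orientation: [-3.086, -0.588, -0.0]
contact_force: [-2.5, -0.4, 8.1]
grip_width: 0.0265
```

Run:
```python
from loc import *
o=r.get_obs();print(o["tcp_pos"],2*np.arctan2(o["orientation"][1],o["orientation"][0])%6.283,o["contact_force"],o["moment"],o["joints"].round(2))
o=[]
for n,u,v in(("scene",215,140),):
    o.append(cv2.resize(r.grab_frame(n)[v:v+70,u:u+90],None,fx=8,fy=8,interpolation=2))
cv2.imwrite("pics/g2.png",np.hstack(o))
```

```text
[ 0.54973731 -0.00360766  0.14456962] 0.3762984100784186 [-2.54527524 -0.44926656  8.11391726] [-0.09783473  0.66866999 -0.01107246] [-0.62  0.47  0.67  1.99 -0.4   0.82  0.65]
```

View pics/g2.png

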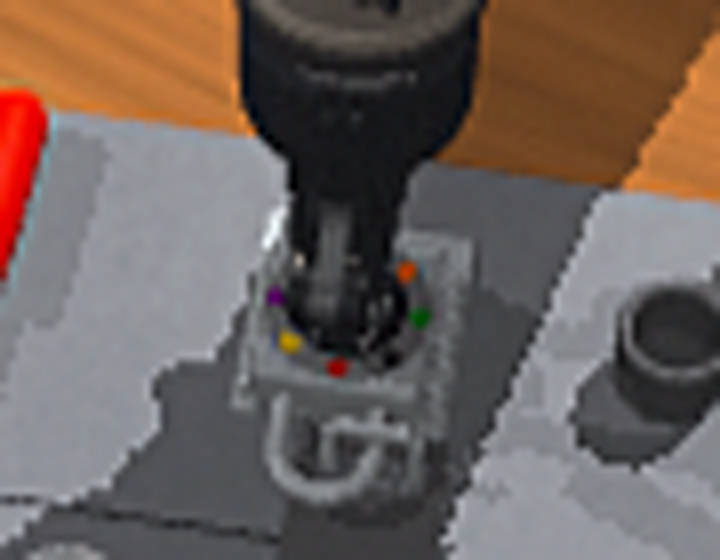

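The pointer is now hidden under the far finger, toward blue. Tool yaw is 0.376, a turn of -1.570, and the residual moment is about 0, so it is in a notch. I'll pull.

Request:
{"api": "arm_command", "payload": {
  "increments": [
    [[-0.0037, -0.0015, 0.0008], [0, 0, 0], 0],
    [[-0.0074, -0.0029, 0.0008], [0, 0, 0], 0],
    [[-0.0112, -0.0044, 0.0008], [0, 0, 0], 0],
    [[-0.0149, -0.0059, 0.0008], [0, 0, 0], 0],
    [[-0.0186, -0.0074, 0.0008], [0, 0, 0], 0],
    [[-0.0223, -0.0088, 0.0008], [0, 0, 0], 0],
    [[-0.026, -0.0103, 0.0008], [0, 0, 0], 0],
    [[-0.0298, -0.0118, 0.0008], [0, 0, 0], 0],
    [[-0.0326, -0.0129, 0.0008], [0, 0, 0], 0],
    [[-0.0326, -0.0129, 0.0008], [0, 0, 0], 0]
  ]
}}

```text
clock: 6.45
tcp_pos: [0.5166, -0.0167, 0.1447]
orientation: [-3.086, -0.588, 0.001]
contact_force: [2.3, 1.3, -0.1]
grip_width: 0.0264
```

Travelled 35.6 mm at only about 3 N, so the shackle is drawing out. I'll continue to the stop.

Request:
{"api": "arm_command", "payload": {
  "increments": [
    [[-0.0014, -0.0006, 0], [0, 0, 0], 0],
    [[-0.0028, -0.0011, 0], [0, 0, 0], 0],
    [[-0.0037, -0.0015, 0], [0, 0, 0], 0],
    [[-0.0037, -0.0015, 0], [0, 0, 0], 0]
  ]
}}

```text
clock: 6.85
tcp_pos: [0.5143, -0.0176, 0.1448]
orientation: [3.086, 0.589, 0.003]
contact_force: [5.7, 1.6, -5.0]
grip_width: 0.0263
```

Request:
{"api": "arm_command", "payload": {
  "increments": [
    [[-0.0009, -0.0004, 0], [0, 0, 0], 0],
    [[-0.0019, -0.0008, 0], [0, 0, 0], 0],
    [[-0.0019, -0.0008, 0], [0, 0, 0], 0]
  ]
}}

```text
clock: 7.15
tcp_pos: [0.514, -0.0176, 0.1451]
orientation: [3.085, 0.59, 0.008]
contact_force: [10.3, 4.4, -6.7]
grip_width: 0.0265
```

Run:
```python
from loc import *
o=r.get_obs();print(o["tcp_pos"],2*np.arctan2(o["orientation"][1],o["orientation"][0])%6.283,o["contact_force"],o["moment"])
o=[]
for n,u,v in(("scene",215,140),):
    o.append(cv2.resize(r.grab_frame(n)[v:v+70,u:u+90],None,fx=8,fy=8,interpolation=2))
cv2.imwrite("pics/g3.png",np.hstack(o))
```

```text
[ 0.51398281 -0.01760072  0.1450712 ] 0.3781070306368506 [10.26226713  4.4044248  -6.70841024] [ 0.86584924 -2.25945736  0.02186915]
```

View pics/g3.png

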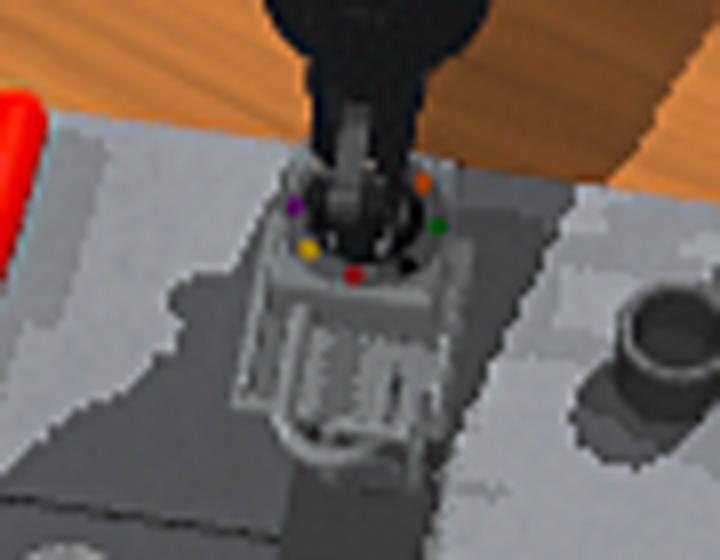

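The lock has stopped at 38.6 mm of travel with 11 N, and further command gives no more motion. The picture shows the long open shackle with its bow against the staple. I'll go forward 43 mm.

Request:
{"api": "arm_command", "payload": {
  "increments": [
    [[0.005, 0.002, 0], [0, 0, 0], 0],
    [[0.01, 0.004, 0], [0, 0, 0], 0],
    [[0.015, 0.006, 0], [0, 0, 0], 0],
    [[0.02, 0.008, 0], [0, 0, 0], 0],
    [[0.025, 0.01, 0], [0, 0, 0], 0],
    [[0.03, 0.012, 0], [0, 0, 0], 0],
    [[0.035, 0.014, 0], [0, 0, 0], 0],
    [[0.039, 0.0156, 0], [0, 0, 0], 0],
    [[0.0425, 0.017, 0], [0, 0, 0], 0],
    [[0.0425, 0.017, 0], [0, 0, 0], 0]
  ]
}}

```text
clock: 8.2
tcp_pos: [0.542, -0.0077, 0.1446]
orientation: [-3.084, -0.579, 0.04]
contact_force: [-37.0, -8.8, 46.1]
grip_width: 0.0265
```

Request:
{"api": "arm_command", "payload": {
  "increments": [
    [[0, 0, 0], [0, 0, 0], 0],
    [[0, 0, 0], [0, 0, 0], 0]
  ]
}}

```text
clock: 8.4
tcp_pos: [0.542, -0.0078, 0.1446]
orientation: [-3.084, -0.579, 0.039]
contact_force: [-37.5, -9.2, 46.9]
grip_width: 0.0266
```

Run:
```python
from loc import *
o=r.get_obs();print(o["tcp_pos"],o["orientation"],2*np.arctan2(o["orientation"][1],o["orientation"][0])%6.283,o["contact_force"],o["moment"])
o=[]
for n,u,v in(("scene",215,140),):
    o.append(cv2.resize(r.grab_frame(n)[v:v+70,u:u+90],None,fx=8,fy=8,interpolation=2))
cv2.imwrite("pics/g4.png",np.hstack(o))
```

```text
[ 0.54197982 -0.00777697  0.14455416] [-3.08377973 -0.57851954  0.03910871] 0.3707053394844344 [-37.45811487  -9.24131245  46.90924999] [-2.05358342  8.48204541  0.09580708]
```

View pics/g4.png

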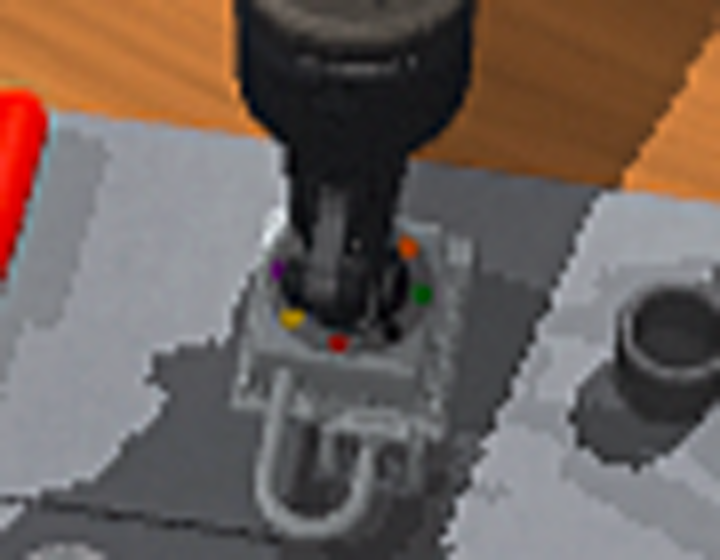

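A blockage: about 38 N horizontally after 30 mm of the forward move. I'll back off to relieve it, then look at why.

Request:
{"api": "arm_command", "payload": {
  "increments": [
    [[-0.006, -0.0024, 0], [0, 0, 0], 0],
    [[-0.012, -0.0048, 0], [0, 0, 0], 0],
    [[-0.018, -0.0072, 0], [0, 0, 0], 0],
    [[-0.018, -0.0072, 0], [0, 0, 0], 0],
    [[-0.018, -0.0072, 0], [0, 0, 0], 0]
  ]
}}

```text
clock: 8.95
tcp_pos: [0.5351, -0.0096, 0.1446]
orientation: [3.086, 0.588, -0.004]
contact_force: [-3.6, -2.5, 8.2]
grip_width: 0.0267
```

Run:
```python
from loc import *
o=r.get_obs();print(o["clock"],o["tcp_pos"],o["orientation"],o["contact_force"],o["moment"])
p=np.array(o["tcp_pos"]);e=np.array([np.cos(.377),np.sin(.377),0]);y=np.array([-e[1],e[0],0])
f=r.grab_frame("scene");cv2.imwrite("pics/g5raw.png",f)
u,v=215,130
j=cv2.resize(f[v:v+70,u:u+90],None,fx=8,fy=8,interpolation=2)
# predicted wireframe if lock level on seat under tcp, shackle fully open
L=lambda x,yy,z:np.array([p[0],p[1],.093])+x*e+yy*y+np.array([0,0,z])
P=[L(32,30,28),L(32,-30,28),L(32,-30,0),L(32,30,0)];P=[np.array([p[0],p[1],.093])+ (a*e+b*y)/1000+np.array([0,0,c/1000]) for a,b,c in [(32,30,28),(32,-30,28),(32,-30,0),(32,30,0),(95,0,14),(91,0,18),(50,17,18),(-32,30,28),(-32,-30,28),(25,0,28)]]
q=(proj("scene",P)-(u,v)+.5)*8-.5
for k,(a,b) in enumerate(q): cv2.circle(j,(int(a),int(b)),3,(0,255,0) if k<4 else (255,0,255),1)
cv2.imwrite("pics/g5.png",j);print(q.round())
```

```text
8.95 [ 0.53510884 -0.00955271  0.14461808] [ 3.08600217  0.58822501 -0.00375558] [-3.63460654 -2.53695185  8.24903707] [-0.28893153  0.74640155 -0.01478244]
[[422. 438.]
 [252. 413.]
 [252. 454.]
 [419. 479.]
 [307. 602.]
 [309. 586.]
 [376. 491.]
 [448. 286.]
 [282. 262.]
 [340. 409.]]
```

View pics/g5.png

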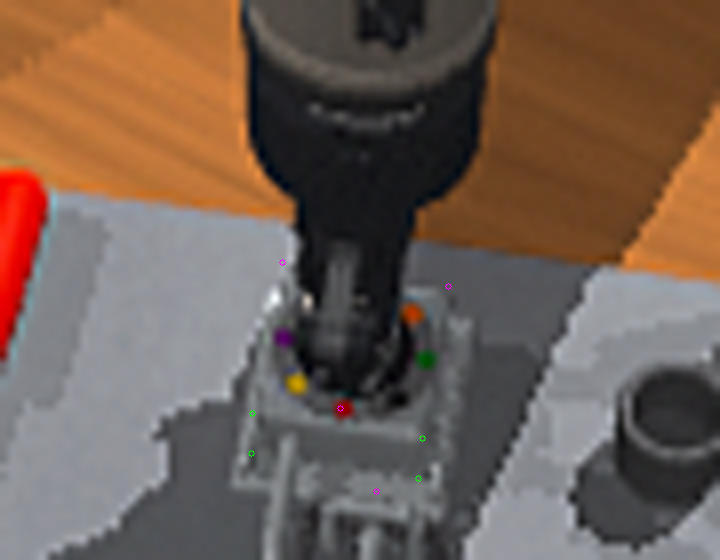

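The lock sits level and matches the predicted outline: red dot seen at (344,408), predicted (340,409). So the obstruction isn't a tilt of the lock. I'll triangulate the staple and the hasp bar from the first pictures.

```bash
python3 - <<'E'
from loc import *
O=np.array([.5495,-.0033]);c,s=np.cos(.3775),np.sin(.3775)
t=lambda p:(np.array(p)+.5)/8-.5+np.array((215,165)); w=lambda p:(np.array(p)+.5)/8-.5+np.array((215,150))
for n,a,b in(("bar mid",(190,72),(345,541)),("bar end +y",(122,98),(423,549)),("bar end -y",(258,43),(262,527)),("staple +y",(207,236),(420,350)),("staple in",(295,202),(335,343)),("bow outer",(283,140),(325,418)),("red",(313,250),(337,288)),("seam",(300,110),None)):
    if b is None: continue
    q=least_squares(lambda q:np.r_[proj("top",[q])[0]-t(a),proj("scene",[q])[0]-w(b)],[.6,0,.1])
    d=q.x[:2]-O; print(n,"lock x,y mm",(1e3*np.array([c*d[0]+s*d[1],-s*d[0]+c*d[1]])).round(1),"z",q.x[2].round(4),"px",np.abs(q.fun).max().round(2))
E
python3 - <<'E'
import cv2
f=cv2.imread("pics/g5raw.png")[150:240,200:300];cv2.imwrite("pics/g5b.png",cv2.resize(f,None,fx=6,fy=6,interpolation=2))
E
```

```text
bar mid lock x,y mm [106.4  16.5] z 0.0903 px 0.28
bar end +y lock x,y mm [106.4  43.3] z 0.0932 px 0.35
bar end -y lock x,y mm [106.7 -11.4] z 0.092 px 0.05
staple +y lock x,y mm [44.5 32.9] z 0.1203 px 0.0
staple in lock x,y mm [44.3  1.3] z 0.116 px 0.72
bow outer lock x,y mm [68.1 -0.7] z 0.1048 px 1.65
red lock x,y mm [25.4  0.4] z 0.1213 px 0.17
```

View pics/g5b.png

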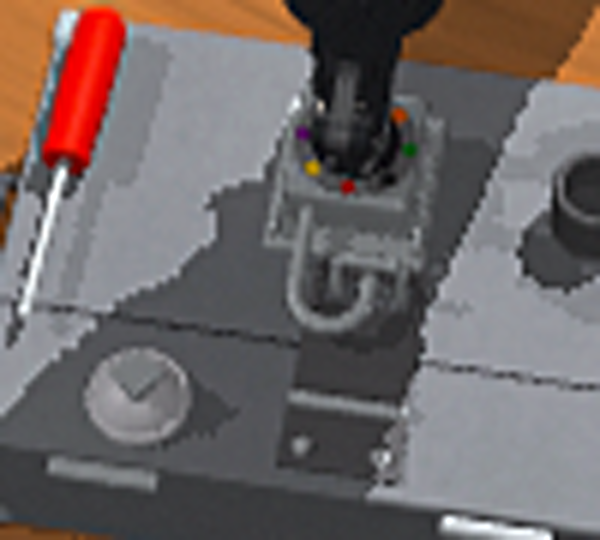

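The way ahead of the bow is clear: the bow is at (325,335) and the hasp bar, at case-top height, is 20 mm or more further on. The lock is probably pressing down and wedging on the seat. I'll unload it with a small lift and try again gently.

Request:
{"api": "arm_command", "payload": {
  "increments": [
    [[0, 0, 0.001], [0, 0, 0], 0],
    [[0, 0, 0.002], [0, 0, 0], 0],
    [[0, 0, 0.002], [0, 0, 0], 0]
  ]
}}

```text
clock: 9.3
tcp_pos: [0.5355, -0.0085, 0.146]
orientation: [-3.086, -0.59, 0.003]
contact_force: [-0.1, 0.1, -4.6]
grip_width: 0.0266
```

Request:
{"api": "arm_command", "payload": {
  "increments": [
    [[0.002, 0.0008, 0], [0, 0, 0], 0],
    [[0.004, 0.0016, 0], [0, 0, 0], 0],
    [[0.004, 0.0016, 0], [0, 0, 0], 0]
  ]
}}

```text
clock: 9.6
tcp_pos: [0.5404, -0.007, 0.1465]
orientation: [3.086, 0.59, 0.0]
contact_force: [0.1, 0.1, -3.6]
grip_width: 0.0265
```

Run:
```python
from loc import *
o=r.get_obs();print(o["tcp_pos"],o["orientation"],o["contact_force"],o["moment"],o["joints"].round(3))
```

```text
[ 0.54043499 -0.00696759  0.14650755] [3.08569818e+00 5.89505429e-01 1.31953483e-04] [ 0.1450505   0.10512053 -3.57899067] [0.05207785 0.05480485 0.00130471] [-0.629  0.456  0.677  2.006 -0.39   0.81   0.65 ]
```

Request:
{"api": "arm_command", "payload": {
  "increments": [
    [[0.002, 0.0008, 0], [0, 0, 0], 0],
    [[0.004, 0.0016, 0], [0, 0, 0], 0],
    [[0.006, 0.0023, 0], [0, 0, 0], 0],
    [[0.006, 0.0023, 0], [0, 0, 0], 0]
  ]
}}

```text
clock: 10.0
tcp_pos: [0.5465, -0.0048, 0.1466]
orientation: [3.086, 0.589, 0.001]
contact_force: [0.3, 0.4, -4.0]
grip_width: 0.0262
```

It has moved past the earlier blocking point with no resistance. Continuing.

Request:
{"api": "arm_command", "payload": {
  "increments": [
    [[0.002, 0.0008, 0], [0, 0, 0], 0],
    [[0.004, 0.0016, 0], [0, 0, 0], 0],
    [[0.0055, 0.0022, 0], [0, 0, 0], 0],
    [[0.007, 0.0028, 0], [0, 0, 0], 0],
    [[0.007, 0.0028, 0], [0, 0, 0], 0]
  ]
}}

```text
clock: 10.5
tcp_pos: [0.5533, -0.002, 0.1466]
orientation: [3.086, 0.589, 0.0]
contact_force: [0.1, -0.2, -4.5]
grip_width: 0.0265
```

Run:
```python
from loc import *
o=r.get_obs();print(o["tcp_pos"],o["contact_force"])
f=r.grab_frame("scene")[150:225,210:310];cv2.imwrite("pics/g6.png",cv2.resize(f,None,fx=8,fy=8,interpolation=2))
```

```text
[ 0.55333278 -0.00204082  0.14660991] [ 0.0705806  -0.15028037 -4.5201656 ]
```

View pics/g6.png

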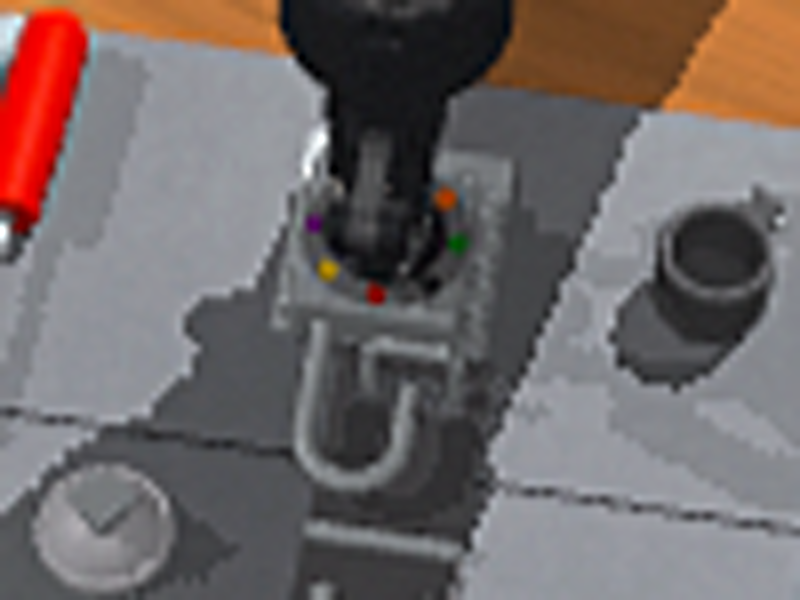

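The free leg's tip at (408,385) is now clear past the arch, which runs (370–445,350). The arch stands in the gap and the shackle is still drawn out. I'll lift gently.

Request:
{"api": "arm_command", "payload": {
  "increments": [
    [[0, 0, 0.003], [0, 0, 0], 0],
    [[0, 0, 0.006], [0, 0, 0], 0],
    [[0, 0, 0.009], [0, 0, 0], 0],
    [[0, 0, 0.009], [0, 0, 0], 0]
  ]
}}

```text
clock: 10.95
tcp_pos: [0.5534, -0.0022, 0.1562]
orientation: [-3.086, -0.589, -0.002]
contact_force: [-0.6, 0.9, -4.5]
grip_width: 0.0267
```

Request:
{"api": "arm_command", "payload": {
  "increments": [
    [[0, 0, 0.006], [0, 0, 0], 0],
    [[0, 0, 0.012], [0, 0, 0], 0],
    [[0, 0, 0.02], [0, 0, 0], 0],
    [[0, 0, 0.03], [0, 0, 0], 0],
    [[0, 0, 0.045], [0, 0, 0], 0],
    [[0, 0, 0.06], [0, 0, 0], 0],
    [[0, 0, 0.08], [0, 0, 0], 0],
    [[0, 0, 0.1], [0, 0, 0], 0],
    [[0, 0, 0.115], [0, 0, 0], 0],
    [[0, 0, 0.13], [0, 0, 0], 0]
  ]
}}

```text
clock: 11.95
tcp_pos: [0.5531, -0.0023, 0.2872]
orientation: [-3.086, -0.588, -0.002]
contact_force: [-0.1, 0.6, -4.4]
grip_width: 0.026
```

Request:
{"api": "arm_command", "payload": {
  "increments": [
    [[0, 0, 0], [0, 0, 0], 0],
    [[0, 0, 0], [0, 0, 0], 0],
    [[0, 0, 0], [0, 0, 0], 0],
    [[0, 0, 0], [0, 0, 0], 0]
  ]
}}

```text
clock: 12.35
tcp_pos: [0.5525, -0.0022, 0.2848]
orientation: [3.086, 0.589, -0.003]
contact_force: [0.6, -0.3, -4.5]
grip_width: 0.0261
```

Run:
```python
from loc import *
o=r.get_obs();print(o["clock"],o["tcp_pos"],o["orientation"],o["contact_force"],o["moment"],np.abs(o["qvel"]).max(),o["grip_width"])
p=o["tcp_pos"];z0=p[2]-.0516   # underside: at TCP .1446 lock was on .093
e=np.array([np.cos(.377),np.sin(.377)]);y=np.array([-e[1],e[0]])
P=[np.r_[p[:2]+(a*e+b*y)/1e3,z0+c/1e3] for a,b,c in[(25,0,28),(95,0,14),(71,0,14),(32,30,28),(32,-30,28),(50,17,14)]]
q=proj("scene",P);u,v=195,110
j=cv2.resize(r.grab_frame("scene")[v:v+120,u:u+120],None,fx=5,fy=5,interpolation=2)
for a in (q-(u,v)+.5)*5-.5: cv2.circle(j,tuple(int(k) for k in a),3,(0,255,0),1)
print(((q-(u,v)+.5)*5).round(),z0)
cv2.imwrite("pics/g7.png",j)
```

```text
12.35 [ 0.552517   -0.00217819  0.28475183] [ 3.08585780e+00  5.88597270e-01 -2.60091124e-03] [ 0.60870752 -0.25833335 -4.50268687] [-0.00118718 -0.02274272 -0.04382848] 0.003965944465759357 0.0261495442008801
[[314. 243.]
 [291. 375.]
 [299. 335.]
 [371. 263.]
 [253. 246.]
 [339. 305.]] 0.23315183039472745
```

View pics/g7.png

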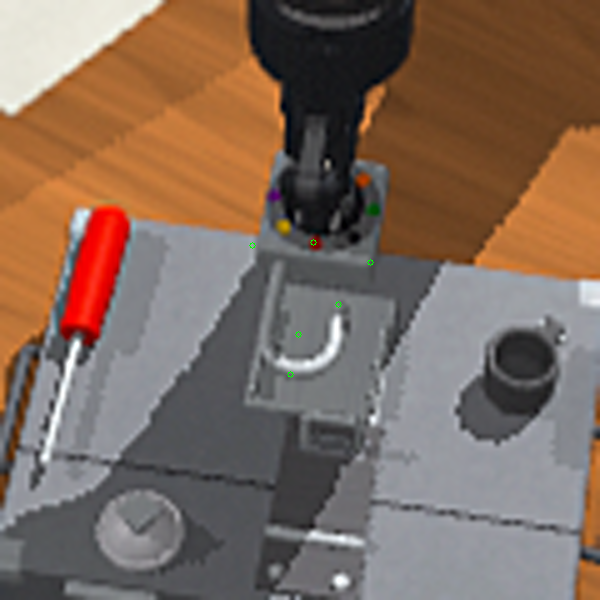

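The picture shows the lock clear of the staple, dial up and level. The bow's outer edge is at about (293,370), against (291,375) predicted for fully open. The bystanders on the case have not moved. I'll hand in.

```bash
python3 -c "
from bench import r
print(r.hand_in())"
```

```text
the job is handed in; nothing more can be done
None
```

I dialled the last colour, drew the shackle open and took the lock off the staple. I handed the job in at about 12.4 s with the lock held above the case.

- **Dial:** it started at purple, so I turned it two clicks clockwise to blue. The pointer was hidden under the finger, so I didn't see it reach blue. The turn measured -1.570 rad with no torque left, and the shackle then drew out, which it does only at blue.
- **Shackle:** I pulled the lock back 38.6 mm, until it stopped at about 11 N and would go no further. My estimate from the pictures put the stop at 39.6 mm, about 1 mm further and within its error. The last picture puts the bow within about 2 mm of its fully open position.
- **Jam on the way forward:** the first forward move blocked after about 30 mm, with about 38 N along the lock and 47 N upward, 61 N in all at the wrist. That is below the 120 N wrist limit, but I can't tell whether any of it counted towards the 40 N limit on the arm or the gripper's body. I backed off and raised the lock 2 mm, and it then went forward and lifted off with no resistance. I think it wedged on the seat, but I didn't confirm the cause.
- **Last checks:** the lock is level and dial up, and still (joint speeds under 0.004 rad/s). Its underside is at about z = 0.233 m, 14 cm above the case. The measured load is 4.5 N, about the lock's weight. The screwdriver, adapter and tube clamp look unmoved in the last picture. I didn't check the things on the bench again.

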